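# Fill the bell shaker and hold its bayonet lid halfway to the lock

### The job

Make up the bell shaker: tip all six brass bells from the spouted steel cup into the wooden jar and stand the empty cup upright on the counter again. Then take the lid by its bar, drop its lugs through the two notches of the jar's brass collar and twist it clockwise (seen from above) halfway to the lock, about an eighth of a turn, never so far that it clicks. Finish still gripping the lid there, keeping it still so that I can slip the ribbon tag under it, and leave the windmill, teacup box and winding key alone.

Things in the scene. Friction and masses are not known exactly. Their poses are not given: they have to be found in the camera images.
- jar: Round dark wooden jar, 78 mm outer diameter, on a 110 mm square, 6 mm thick plate screwed to the counter (fixed). Origin: centre of the plate's underside, on the counter; z up; the plate's sides are parallel to x and y. Inside 68 mm wide, inner floor about 11 mm up. The top of its brass collar is 66 mm above the counter; the collar's two notches lie at the jar's own +x and -x.
- jar_mouth (a point): Centre of the mouth, level with the top of the brass collar (6 mm thick, 53 mm wide hole, two notches 14 mm wide at +x and -x that reach out to the jar's wall). Under it the lid's lugs can turn only clockwise seen from above, by about 92 degrees from the notches to a stop; sprung pins there resist weakly from about 61 degrees on and click behind the lugs at about 89.
- lid: Loose lid, about 120 g, standing on its plug. Origin: centre of the plug's underside, z up. Brass plug 48 mm diameter, 14 mm tall; two lugs 9 mm wide, 0 to 6 mm above the origin, at +x and -x, reach out 31.5 mm from the axis. Wooden cap 72 mm diameter from z = 14 to 22 mm. Same shape after half a turn. When home the cap rests on the collar, the origin 52 mm above the jar's; 2 mm of play upward.
- lid_bar (a point): Middle of the top of the lid's grip bar, 48 mm above the lid's origin. The brass bar runs along the lid's x, right above the lugs: 50 mm long, 14 mm wide (y), 26 mm tall, standing on the cap.
- cup: Open steel dosing cup, about 160 g, loose, with the bells in it. Origin on its underside; z up, spout to +x. Flat 3 mm thick floor from x = -33 to 16 mm. Flat parallel side walls, 44 mm over their outsides (y = -22 to 22), 52 mm tall, from x = -33 to 16 mm: grip across them.
- cup_lip (a point): Middle of the cup's pouring lip, at (51, 0, 33) mm in the cup's frame. A ramp rises to it at 40 degrees from the floor's end at x = 16 mm, 38 mm wide between 20 mm high cheeks. Tipped spout-down by about 65 degrees, the cup lets the bells roll out over the lip.
- bell0: Round brass bell, a ball of 18 mm diameter, 11 g; origin at its centre. It starts in the cup.
- bell1: Round brass bell, a ball of 18 mm diameter, 11 g; origin at its centre. It starts in the cup.
- bell2: Round brass bell, a ball of 18 mm diameter, 11 g; origin at its centre. It starts in the cup.
- bell3: Round brass bell, a ball of 18 mm diameter, 11 g; origin at its centre. It starts in the cup.
- bell4: Round brass bell, a ball of 18 mm diameter, 11 g; origin at its centre. It starts in the cup.
- bell5: Round brass bell, a ball of 18 mm diameter, 11 g; origin at its centre. It starts in the cup.
- windmill: Bystander: brass windmill figurine, 108 mm tall plus sails (122 mm), foot 56 mm wide; origin at the centre of its underside.
- teacup_box: Bystander: porcelain box in the shape of a lidded teacup, 80 mm wide, 73 mm tall, handle to +y; origin at the centre of its underside.
- winding_key: Bystander: chrome winding key lying flat, 63 mm long, 58 mm wide wings, 14 mm thick at most; origin on its underside.
There are look-alikes about, which are no part of the job. What is shaped like the lid but orange or turquoise is not meant. There is more than one size of the cup; the job needs the smaller.

How it is judged (in metres and radians):
On the way, in this order (a step that is already met when the one before it is completed fails the run):
1. all six bells lie in the jar (horizontal distance between each of bell0, bell1, bell2, bell3, bell4, bell5 and jar below 0.033 m and z of each of bell0, bell1, bell2, bell3, bell4, bell5 in the frame of jar below 0.05 m), for 0.2 s.
2. the lid sits down in the collar with its lugs still at the notches (horizontal distance between lid and jar below 0.006 m and z of lid in the frame of jar below 0.0555 m and angle between lid's own z axis and vertical below 0.12 rad and angle between the x axis of lid and the x axis of jar, either way round below 0.3 rad), for 0.1 s.
3. the lid is twisted about halfway to the lock (horizontal distance between lid and jar below 0.006 m and z of lid in the frame of jar below 0.0555 m and angle between lid's own z axis and vertical below 0.12 rad and angle between the x axis of lid and the x axis of jar, either way round between 0.54 and 1.03 rad), for 0.2 s.
At the end, for the whole second after the job is handed in: All bells in the jar; lid in the collar (origin under 55.5 mm above the jar's, within 6 mm of its axis, upright), turned 31 to 59 degrees clockwise from the notches, gripped with over 3 N, turning under 0.15 rad/s; cup upright on the counter, let go (all of step 1 and all of step 3 and contact force between the fingers and lid above 3 N and angular speed of lid below 0.15 rad/s and angle between cup's own z axis and vertical below 0.15 rad and height (world z) of cup below 0.006 m and contact force between each of the arm, the fingers and cup below 0.1 N); the arm keeps its last pose, push and grip.
It fails at once if the lid is twisted past 75 degrees, into the lock (horizontal distance between lid and jar below 0.006 m and z of lid in the frame of jar below 0.0555 m and angle between lid's own z axis and vertical below 0.12 rad and angle between the x axis of lid and the x axis of jar, either way round above 1.31 rad).
It fails at once if the windmill is moved by more than 20 mm or tipped (distance of windmill from where it was at the start of the episode above 0.02 m or angle between windmill's own z axis and vertical above 0.3 rad).
It fails at once if the teacup box is moved by more than 20 mm or tipped (distance of teacup_box from where it was at the start of the episode above 0.02 m or angle between teacup_box's own z axis and vertical above 0.3 rad).
It fails at once if the winding key is moved by more than 20 mm or tipped (distance of winding_key from where it was at the start of the episode above 0.02 m or angle between winding_key's own z axis and vertical above 0.3 rad).
It also fails if it takes over 72 s, if anything falls off the work surface, if the arm or the gripper's body presses on something with over 40 N, if the wrist force passes 120 N, or if a joint passes its speed limit or range.

### The arm

A 6-joint arm with a two-finger parallel gripper is mounted at the origin on the work surface. World frame = base frame: x ahead of the robot, y to its left, z up, the work surface at z = 0. Lengths are in m, angles in degrees, forces in N, time in s.
With the tool pointing down it reaches from about 0.4 to 0.825 m from the base axis. Payload 7 kg.
Tool frame: the origin (TCP) lies midway between the tips of the shut fingers; the grasp point (between the pads) lies 19 mm behind it (hold_point_z is the distance from the TCP to the grasp point, in m); z points along the fingers, y is the line along which they close (so a half turn about z gives the same grasp; the last joint's range is limited). The gripper opens to 88 mm and grips with 3 to 60 N. Pads are 19 mm wide; open, the fingers measure 130 mm over their backs; the gripper's body (78 mm by 193 mm) begins 47 mm behind the grasp point.
Start: joints at [90.476, 20.546, 0.682, 0, -70.136, -16.507], TCP at [0.186, 0.649, 0.227] pointing down, gripper open.
Joint ranges: [-176.03, 176.03], [-82.01, 121.73], [-58.28, 71.71], [-173.87, 95.51], [-174.79, -0.11], [-173.66, 173.66]. Speed limits (degrees/s): [136.94, 136.94, 172.46, 180, 180, 180].

### API

Orientations are given as [roll, pitch, yaw] about the fixed x, y, z axes, in that order (R = Rz(yaw) Ry(pitch) Rx(roll)).
In Python, from plant import get_state, capture, close_job, hold_point_z gives the robot as it stands.
- The arm moves only by the shell command python3 -m inch 'ROWS' [FORCE]. ROWS is text: rows parted by semicolons, each of 5 numbers parted by spaces: the shift along the tool's x, y, z normalised to -1 to 1, where 1 is 0.15 m, then the turn about the tool's z normalised to -1 to 1, where 1 is 360 degrees, then the opening, from 0 (shut) to 1 (fully open). In form: tx ty tz spin grip; .... A call has exactly 8 rows; each row shifts and turns the commanded pose from where the row before left it, along the tool's axes as they then stand; what a row does not reach is not made up. A row lasts 1/8 s, in which the tool goes at most 62.5 mm and 10.7 degrees, less where a joint would pass 70% of its speed; a pose out of reach is approached as far as the arm can. A call with a number of a shift or a turn outside -1 to 1 is refused whole. A call with a gripper value outside its range is refused whole. The fingers move at their own pace and stop on an object; FORCE is the grip in N (left out, the last holds). Time passes only in rows, so rows that do not move let the fingers close, or fill a call up. It gives the time, the measured TCP pose, the force, the opening and the grip force at its end, in the units of the state.
- get_state(): the state, without advancing time (a new reading comes with each control period).
- capture(name): name is "scene" or "top" or "wrist"; returns a dict with "color" (480x640x3 uint8, blue, green, red), "mtx" (3x3 intrinsics, pixels), "R" (3x3) and "t" (3): a world point X has camera coordinates R X + t. Camera axes: x right, y down, z forward; pixel columns grow to the right and rows downward; lengths in m; the calibration is good to about 2 mm. A picture is of the moment at which its call begins. There is no depth.
- close_job(): hands the job in; it is judged then, once.
The state is a dict: "time_s": time; "joints": joint angles; "qd": joint speeds; "joint_torque": joint torques, N m; "tcp_pos": TCP position; "eef_rot": TCP orientation; "contact_force": force on the tool from outside, world axes, zero at the start; "moment": the same for the moment, N m; "gripper_width": finger opening in m; "gripper_force": force on a finger pad.
Only numpy, scipy, OpenCV 4.12 (cv2) and the standard library are available. Lean on these libraries where they do the work, as an engineer would, in place of code of your own. Each camera call takes 0.05 s, during which the arm holds its last target. There are 200 camera calls.

## Working session

There is one attempt and no reset: what is moved stays moved. The work goes in short steps, Python scripts to look and compute and a shell command to move; the robot and the scene stay as the last step left them, time stands still between calls to the robot, and variables do not carry over. Pictures are saved under pics/ and viewed, at most 10 in all, crops included, and the job is handed in when it is done.

```bash
ls; mkdir -p pics; python3 - <<'E'
from plant import *
import cv2
print(get_state(),hold_point_z)
for n in("scene","top"):
    c=capture(n);cv2.imwrite(f"pics/{n}0.png",c["color"]);print(n,c["mtx"].tolist(),c["R"].tolist(),c["t"].tolist())
E
```

```text
pics
{'time_s': 0.0, 'joints': array([ 9.04761266e+01,  2.05903092e+01,  6.35167537e-01, -1.93275934e-02,
       -7.01352818e+01, -1.65084277e+01]), 'qd': array([-0.06095114, -0.11122024, -0.01957761,  0.04049893,  0.00871682,
        0.01195228]), 'joint_torque': array([-6.83139187e-04, -5.82720852e+01,  2.93073517e+01,  6.99724406e+00,
        7.07796498e-03, -1.50551791e-04]), 'tcp_pos': array([0.18629927, 0.64829001, 0.22564847]), 'eef_rot': array([ 1.79908141e+02, -8.27640430e-03, -1.60388764e+01]), 'contact_force': array([ 0.06265385,  0.98426212, -0.72601355]), 'moment': array([-0.10404433,  0.07109333, -0.02935657]), 'gripper_force': 0.0, 'gripper_width': 0.08753391342044818} 0.0188
scene [[505.9539479382956, 0.0, 319.8166543508663], [0.0, 505.9539479382956, 244.40020262380648], [0.0, 0.0, 1.0]] [[-0.7509030584796851, 0.6601946780712995, -0.016958296264296888], [0.47499899066894824, 0.522065741973762, -0.70839488981843], [-0.45882519070920114, -0.5399910629850448, -0.7056125681044428]] [0.42481458611381573, -0.24315021077894253, 1.496351148790432]
top [[547.1137462837252, 0.0, 322.7006749013393], [0.0, 547.1137462837252, 241.97924473770072], [0.0, 0.0, 1.0]] [[-0.01627529823838414, -0.9998644461497304, 0.0024907815932137907], [-0.9962127053781927, 0.016002955180283236, -0.08546432629208812], [0.08541288140739843, -0.003872305668628012, -0.9963381177785454]] [0.022543490616121625, 0.6302856969645979, 0.9949596214011451]
```

View pics/top0.png

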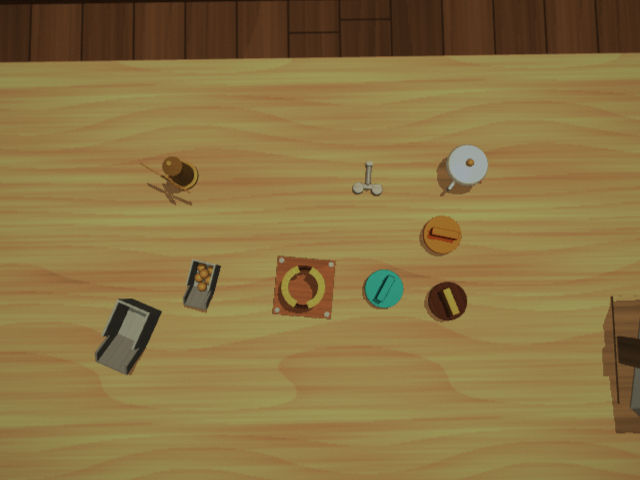

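View pics/scene0.png

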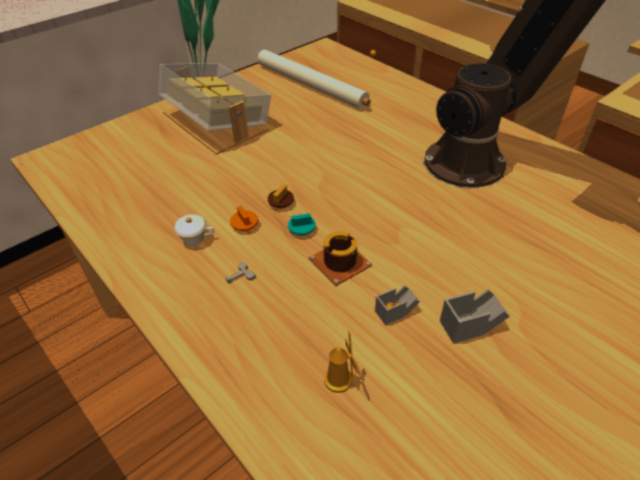

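The top view shows the small cup at about (203,285), the jar at (304,288) with its notches roughly up and down, and the dark lid with the brass bar at (447,301). The large cup is at (128,335), the decoy lids are orange (442,235) and turquoise (384,288), and the windmill is at (178,175). I'll zoom in next.

```bash
python3 - <<'E'
import cv2,numpy as np
i=cv2.imread("pics/top0.png")
a=cv2.resize(i[248:324,172:342],None,fx=4.7,fy=4.7,interpolation=cv2.INTER_CUBIC)   # 799x357
b=cv2.resize(i[272:328,420:476],None,fx=4.2,fy=4.2,interpolation=cv2.INTER_CUBIC)
o=np.zeros((357+236,799,3),np.uint8);o[:357,:a.shape[1]]=a;o[357:357+b.shape[0],:b.shape[1]]=b
s=cv2.imread("pics/scene0.png")
c=cv2.resize(s[275:335,365:430],None,fx=3.9,fy=3.9,interpolation=cv2.INTER_CUBIC);o[357:357+c.shape[0],300:300+c.shape[1]]=c
cv2.imwrite("pics/zoom.png",o)
E
```

```text
(no output)
```

View pics/zoom.png

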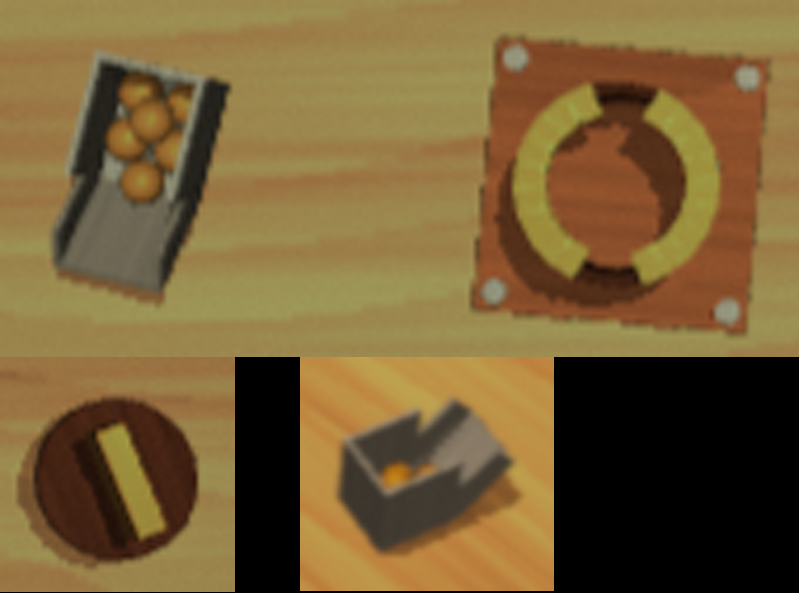

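```bash
cat > h.py <<'E'
import numpy as np,cv2
from plant import *
from scipy.optimize import least_squares
def ray(c,u,z):
    d=c["R"].T@np.linalg.solve(c["mtx"],[u[0],u[1],1.]);o=-c["R"].T@c["t"];return o+d*(z-o[2])/d[2]
def proj(c,X):
    p=(c["R"]@np.asarray(X,float).T).T+c["t"];p=p@c["mtx"].T;return p[:,:2]/p[:,2:]
def fit(c,M,P,z0=0.,x0=(0,0,0)):
    M=np.array(M,float)/1000;P=np.array(P,float)
    f=lambda q:(proj(c,np.c_[q[0]+M[:,0]*np.cos(q[2])-M[:,1]*np.sin(q[2]),q[1]+M[:,0]*np.sin(q[2])+M[:,1]*np.cos(q[2]),M[:,2]+z0])-P).ravel()
    r=least_squares(f,x0);return r.x[0],r.x[1],np.degrees(r.x[2]),np.sqrt(np.mean(r.fun**2))
E
python3 - <<'E'
from h import *
c=capture("top")
A=lambda L:[((u+.5)/4.7-.5+172,(v+.5)/4.7-.5+248) for u,v in L]
B=lambda L:[((u+.5)/4.2-.5+420,(v-357+.5)/4.2-.5+272) for u,v in L]
# image up=+x, left=+y ; plate corners (+x,+y),(+x,-y),(-x,-y),(-x,+y)
print("jar",fit(c,[(55,55,6),(55,-55,6),(-55,-55,6),(-55,55,6)],A([(498,37),(769,60),(747,333),(472,308)]),x0=(.55,.05,0)))
print("mouth",ray(c,A([(616,185)])[0],.066))
# cup spout toward image down (-x): cup +y is image right
print("cup",fit(c,[(-33,-22,52),(-33,22,52),(16,-22,52),(16,22,52),(51,-22,33),(51,22,33)],A([(97,53),(208,78),(70,172),(179,198),(56,263),(160,291)]),x0=(.55,.25,3)))
print("cup lip width 40",fit(c,[(-33,-22,52),(-33,22,52),(16,-22,52),(16,22,52)],A([(97,53),(208,78),(70,172),(179,198)]),x0=(.55,.25,3)))
print("lid",fit(c,[(25,7,48),(25,-7,48),(-25,-7,48),(-25,7,48)],B([(96,431),(124,422),(167,530),(138,540)]),x0=(.55,-.2,.3)))
print("cap",ray(c,B([(116,480)])[0],.022))
for n,u in dict(big=(128,335),wind=(183,178),turq=(384,289),orange=(442,235),key=(368,180)).items():print(n,ray(c,u,.02)[:2].round(3))
s=get_state();print(s["tcp_pos"],s["eef_rot"])
E
```

```text
jar (np.float64(0.5479344660048245), np.float64(0.04933812771112462), np.float64(-5.881806529820973), np.float64(0.13964884944008274))
mouth [0.54727472 0.049531   0.066     ]
cup (np.float64(0.5647987740099513), np.float64(0.23617881817648928), np.float64(165.4681403168654), np.float64(0.5127248019269487))
cup lip width 40 (np.float64(0.5650669636499283), np.float64(0.2356982348902911), np.float64(166.5464107483381), np.float64(0.40943500308734876))
lid (np.float64(0.5175156513712571), np.float64(-0.21820405375556556), np.float64(19.414977727348116), np.float64(0.222696898900658))
cap [ 0.51723463 -0.21758676  0.022     ]
big [0.464 0.376]
wind [0.757 0.276]
turq [ 0.541 -0.101]
orange [ 0.641 -0.213]
key [ 0.748 -0.076]
[0.18634154 0.6483856  0.22584126] [ 1.79927574e+02 -7.05456804e-03 -1.60372107e+01]
```

```bash
cat >> h.py <<'E'
def go(x,y,z,yaw=None,cur=None):
    """units of tool x,y,z shift (after the spin) and spin to reach TCP target"""
    s=get_state();p,r=(s["tcp_pos"],s["eef_rot"][2]) if cur is None else cur
    yaw=r if yaw is None else yaw; a=np.radians(yaw);d=np.array([x,y,z])-p
    u=np.array([d@[np.cos(a),np.sin(a),0],d@[np.sin(a),-np.cos(a),0],-d[2]])/.15
    print("t",round(float(s["time_s"]),2),"spin",round(((r-yaw+180)%360-180)/360,4),"shift",u.round(4),"mm",(d*1e3).round(1))
E
python3 -c "
from h import *
go(.586,.2306,.20,-14)"
```

```text
t 0.15 spin -0.0057 shift [3.2591 2.0579 0.1723] mm [ 399.7 -417.8  -25.8]
```

```bash
python3 -m inch '0 0 0 -0.0057 1;0.326 0.206 0.017 0 1;0.326 0.206 0.017 0 1;0.326 0.206 0.017 0 1;0.326 0.206 0.017 0 1;0.326 0.206 0.017 0 1;0.326 0.206 0.017 0 1;0.326 0.206 0.017 0 1'
python3 -m inch '0.326 0.206 0.017 0 1;0.326 0.206 0.017 0 1;0.326 0.206 0.017 0 1;0 0 0 0 1;0 0 0 0 1;0 0 0 0 1;0 0 0 0 1;0 0 0 0 1'
python3 - <<'E'
from h import *
go(.586,.2306,.004,-14)
c=capture("wrist");cv2.imwrite("pics/w1.png",c["color"])
E
```

```text
time_s: 1.15
tcp_pos: [0.4674, 0.3547, 0.2089]
eef_rot: [-180.0, -0.0, -13.9]
contact_force: [1.4, 0.8, 1.2]
gripper_width: 0.0877
gripper_force: 0.0
time_s: 2.15
tcp_pos: [0.5859, 0.2315, 0.2013]
eef_rot: [-180.0, -0.0, -13.9]
contact_force: [-0.6, 0.0, -0.3]
gripper_width: 0.0877
gripper_force: 0.0
t 2.15 spin 0.0003 shift [0.0021 0.0059 1.3155] mm [ 1.000e-01 -9.000e-01 -1.973e+02]
```

View pics/w1.png

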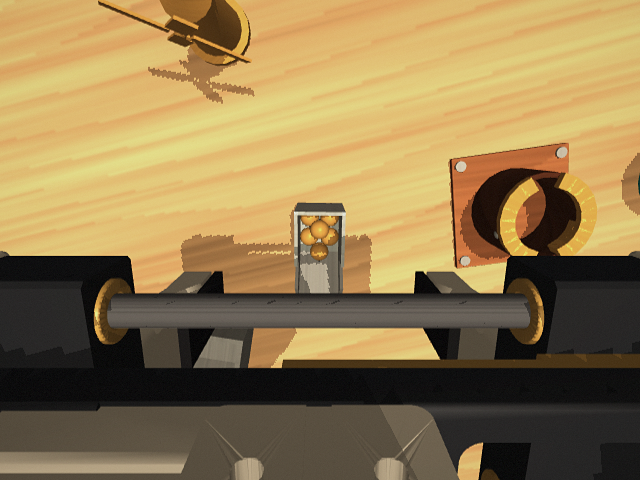

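The cup (columns 295–345) is centred between the fingers and square to them. The jar is at right, around (525,210). Next I go down and grip.

```bash
python3 -m inch '0 0 0.3 0 1;0 0 0.3 0 1;0 0 0.3 0 1;0 0 0.2 0 1;0 0 0.15 0 1;0 0 0.065 0 1;0 0 0 0 1;0 0 0 0 0' 25
python3 -m inch '0 0 0 0 0;0 0 0 0 0;0 0 0 0 0;0 0 0 0 0;0 0 0 0 0;0 0 0 0 0;0 0 -0.1 0 0;0 0 -0.1 0 0'
```

```text
time_s: 3.2
tcp_pos: [0.5869, 0.2313, 0.0049]
eef_rot: [-179.9, -0.1, -14.0]
contact_force: [0.1, 0.7, 0.1]
gripper_width: 0.0823
gripper_force: 0.0
time_s: 4.2
tcp_pos: [0.5862, 0.2306, 0.0346]
eef_rot: [180.0, 0.0, -14.0]
contact_force: [0.7, 0.2, -2.6]
gripper_width: 0.0435
gripper_force: 24.9
```

```bash
python3 -c "
from h import *
go(.5995,.0441,.140,-6)"
```

```text
t 4.2 spin -0.0222 shift [ 0.2182  1.2275 -0.7028] mm [  13.3 -186.5  105.4]
```

```bash
python3 -m inch '0 0 -0.25 -0.0111 0;0 0 -0.25 -0.0111 0;0 0 -0.2 0 0;0.05 0.25 0 0 0;0.05 0.3 0 0 0;0.05 0.3 0 0 0;0.05 0.25 0 0 0;0.018 0.12 0 0 0'
python3 -m inch '0 0 0 0 0;0 0 0 0 0;0 0 0 0 0;0 0 0 0 0;0 0 0 0 0;0 0 0 0 0;0 0 0 0 0;0 0 0 0 0' 12
python3 - <<'E'
from h import *
c=capture("scene");cv2.imwrite("pics/s1.png",cv2.resize(c["color"][180:320,260:430],None,fx=3,fy=3))
go(.5995,.0441,.140,-6)
E
```

```text
time_s: 5.2
tcp_pos: [0.5997, 0.0435, 0.1399]
eef_rot: [-180.0, -0.0, -6.1]
contact_force: [-0.3, 0.6, -2.9]
gripper_width: 0.0438
gripper_force: 24.9
time_s: 6.2
tcp_pos: [0.5997, 0.0453, 0.1388]
eef_rot: [180.0, 0.0, -6.0]
contact_force: [0.2, 0.6, -3.0]
gripper_width: 0.0442
gripper_force: 12.0
t 6.25 spin 0.0 shift [-0.0007  0.0081 -0.0078] mm [-0.2 -1.2  1.2]
```

View pics/s1.png

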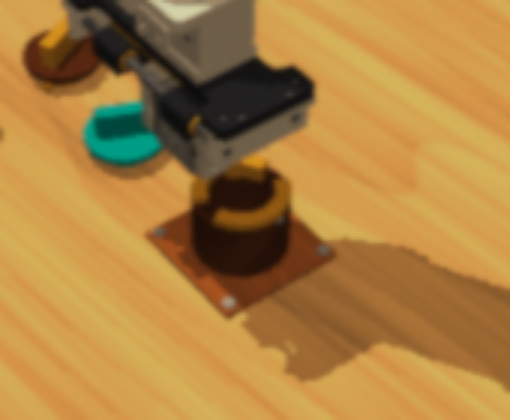

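```bash
cat > snap.py <<'E'
import sys;from h import *
s=get_state();c=capture("wrist");cv2.imwrite(f"pics/x{sys.argv[1]}.png",c["color"])
a=np.radians(s["eef_rot"][2]);m=s["moment"];print("t",s["time_s"].__round__(2),"M about tool y",round(m@[np.sin(a),-np.cos(a),0],3),"F",s["contact_force"].round(1))
E
python3 snap.py a
python3 -m inch '0 0 0 0 0;0 0 0 0 0;0 0 0 0 0;0 0 0 0 0;0 0 0 0 0;0 0 0 0 0;0 0 0 0 0;0 0 0 0 0' 9|tail -1; python3 snap.py b
python3 -m inch '0 0 0 0 0;0 0 0 0 0;0 0 0 0 0;0 0 0 0 0;0 0 0 0 0;0 0 0 0 0;0 0 0 0 0;0 0 0 0 0' 7|tail -1; python3 snap.py c
python3 -c "
import cv2,numpy as np
cv2.imwrite('pics/m1.png',np.hstack([cv2.imread(f'pics/x{k}.png')[150:480,180:445] for k in 'abc']))"
```

```text
t 6.25 M about tool y 0.096 F [-0.3 -0.2 -3.3]
gripper_force: 9.0
t 7.3 M about tool y 0.057 F [ 0.8  0.1 -1.7]
gripper_force: 7.0
t 8.35 M about tool y 0.057 F [-0.4 -0.7 -3.9]
```

View pics/m1.png

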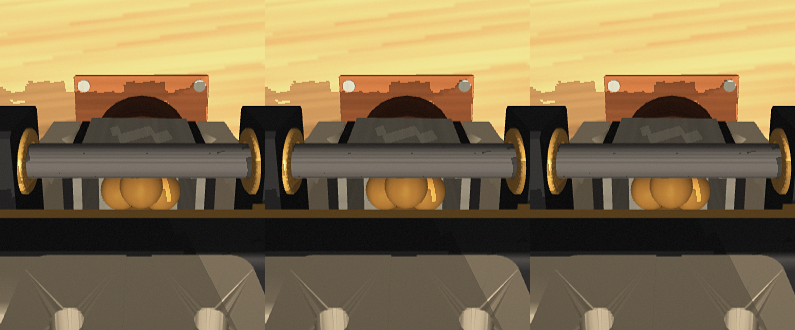

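```bash
cat > tilt.py <<'E'
from h import *
def cup(c,th,s=None,axis=(-.022,.023)):
    s=s or get_state();a=np.radians(s["eef_rot"][2]+180);G=s["tcp_pos"]+[0,0,hold_point_z]
    M=np.array([(-33,-22,0),(-33,22,0),(-33,-22,52),(-33,22,52),(16,-22,52),(16,22,52),(51,-20,33),(51,20,33)])/1e3
    t=np.radians(th);x=M[:,0]-axis[0];z=M[:,2]-axis[1]
    X=x*np.cos(t)+z*np.sin(t);Z=-x*np.sin(t)+z*np.cos(t)
    W=G+np.c_[X*np.cos(a)-M[:,1]*np.sin(a),X*np.sin(a)+M[:,1]*np.cos(a),Z]
    return proj(c,W)
if __name__=="__main__":
    c=capture("wrist")
    for th in(0,20,40,60,80):print(th,cup(c,th).round(0).astype(int).tolist())
E
python3 tilt.py
```

```text
0 [[270, 266], [365, 266], [250, 316], [385, 316], [256, 442], [379, 442], [272, 475], [364, 475]]
20 [[268, 254], [367, 254], [251, 349], [385, 349], [263, 429], [372, 429], [278, 428], [358, 428]]
40 [[266, 247], [370, 247], [253, 374], [382, 374], [269, 405], [367, 405], [282, 382], [354, 382]]
60 [[263, 248], [373, 248], [257, 388], [379, 388], [273, 376], [363, 376], [284, 336], [352, 336]]
80 [[259, 257], [376, 257], [261, 390], [375, 390], [276, 344], [360, 344], [285, 293], [351, 293]]
```

```bash

python3 -m inch '0 0 0 0 0;0 0 0 0 0;0 0 0 0 0;0 0 0 0 0;0 0 0 0 0;0 0 0 0 0;0 0 0 0 0;0 0 0 0 0' 5|tail -1; python3 snap.py d
python3 -m inch '0 0 0 0 0;0 0 0 0 0;0 0 0 0 0;0 0 0 0 0;0 0 0 0 0;0 0 0 0 0;0 0 0 0 0;0 0 0 0 0' 4|tail -1; python3 snap.py e
python3 - <<'E'
import cv2,numpy as np
a=cv2.imread('pics/xa.png').astype(int)
for k in 'de':
    b=cv2.imread(f'pics/x{k}.png').astype(int);print(k,abs(b-a)[150:480,180:445].mean().round(2))
    print(b[240:295:3,320].sum(1).tolist())
print(a[240:295:3,320].sum(1).tolist())
E
```

```text
gripper_force: 5.0
t 9.45 M about tool y 0.102 F [ 0.2  0.3 -2.8]
gripper_force: 4.0
t 10.5 M about tool y 0.069 F [ 0.9  0.4 -3.8]
d 1.58
[273, 263, 58, 72, 68, 67, 60, 67, 66, 154, 190, 191, 193, 236, 234, 229, 188, 196, 104]
e 1.75
[276, 262, 59, 69, 68, 57, 67, 54, 64, 174, 199, 199, 199, 242, 239, 241, 228, 198, 110]
[273, 259, 58, 76, 82, 60, 63, 60, 68, 149, 190, 188, 189, 234, 237, 232, 186, 193, 114]
```

```bash

python3 -m inch '0 0 0 0 0;0 0 0 0 0;0 0 0 0 0;0 0 0 0 0;0 0 0 0 0;0 0 0 0 0;0 0 0 0 0;0 0 0 0 0' 3|tail -1; python3 snap.py f
python3 - <<'E'
import cv2,numpy as np
a=cv2.imread('pics/xa.png').astype(int)
for k in 'aef':
    b=cv2.imread(f'pics/x{k}.png').astype(int);print(k,abs(b-a)[150:480,180:445].mean().round(2))
    print(b[234:300:1,320].sum(1).tolist())
E
```

```text
gripper_force: 3.0
t 11.55 M about tool y 0.016 F [ 0.3  0.5 -3.4]
a 0.0
[257, 257, 261, 264, 272, 272, 273, 269, 267, 259, 262, 236, 58, 69, 70, 76, 76, 76, 82, 73, 65, 60, 52, 55, 63, 60, 71, 60, 64, 59, 68, 69, 104, 149, 173, 199, 190, 200, 188, 188, 189, 191, 189, 185, 199, 234, 232, 232, 237, 231, 234, 232, 235, 225, 186, 192, 192, 193, 181, 132, 114, 128, 139, 163, 192, 219]
e 1.75
[257, 267, 264, 267, 273, 273, 276, 276, 270, 262, 260, 228, 59, 66, 75, 69, 67, 65, 68, 74, 73, 57, 61, 63, 67, 65, 61, 54, 51, 61, 64, 71, 117, 174, 197, 196, 199, 202, 190, 199, 197, 199, 199, 193, 202, 242, 234, 242, 239, 237, 239, 241, 235, 234, 228, 190, 198, 198, 175, 120, 110, 121, 143, 161, 187, 224]
f 7.96
[257, 256, 256, 259, 264, 266, 273, 344, 434, 423, 435, 458, 428, 428, 424, 429, 426, 426, 428, 431, 427, 423, 431, 428, 436, 407, 275, 284, 284, 291, 282, 284, 289, 281, 284, 288, 279, 285, 279, 287, 287, 282, 280, 285, 285, 282, 279, 275, 320, 436, 429, 422, 430, 434, 399, 273, 284, 294, 268, 163, 105, 114, 136, 160, 187, 218]
```

```bash
python3 - <<'E'
from h import *
c=capture("scene")["color"];t=capture("top")["color"]
w=cv2.imread("pics/xf.png")[150:480,180:445]
o=np.zeros((560,790,3),np.uint8);o[:330,:265]=w
o[:420,270:780]=cv2.resize(c[180:320,260:430],None,fx=3,fy=3)
o[340:540,:260]=t[220:420,200:460]
cv2.imwrite("pics/m2.png",o)
E
```

```text
(no output)
```

View pics/m2.png

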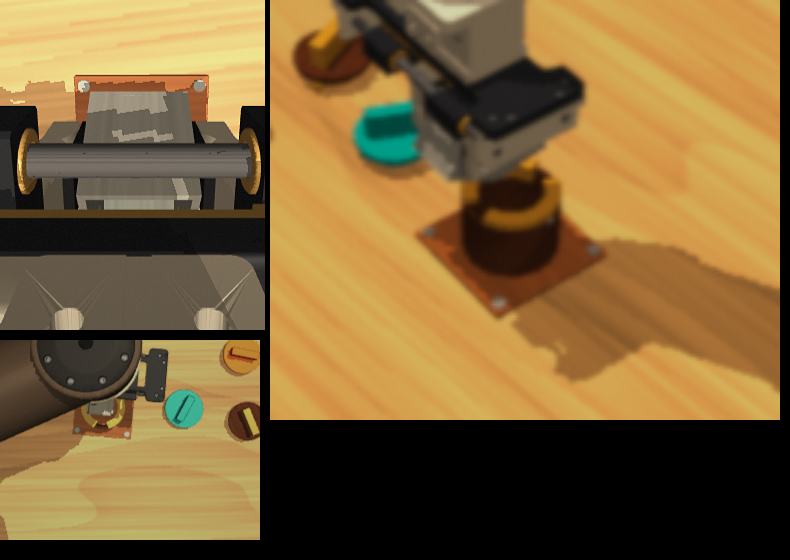

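```bash
cat > wt.py <<'E'
from h import *
L=[];M=[]
for i in range(8):
    c=capture("top");s=get_state();L.append(s["contact_force"]);a=np.radians(s["eef_rot"][2]);M.append(s["moment"]@[np.sin(a),-np.cos(a),0])
print("F",np.mean(L,0).round(2),"My",np.mean(M).round(3),"t",s["time_s"],s["gripper_width"])
b=c["color"][262:312,280:330];cv2.imwrite("pics/j.png",b)
h=cv2.cvtColor(b,cv2.COLOR_BGR2HSV);print(((h[...,0]>10)&(h[...,0]<18)&(h[...,1]>150)&(h[...,2]>130)).sum())
E
python3 wt.py
```

```text
F [ 0.27  0.14 -2.6 ] My 0.043 t 12.1 0.04420097751054029
108
```

```bash

python3 -m inch '0 0 -0.1 0 0;0 0 0.1 0 0;0 0 0 0 0;0 0 -0.1 0 0;0 0 0.1 0 0;0 0 0 0 0;0 0 0 0 0;0 0 0 0 0'; python3 snap.py g; python3 wt.py
python3 - <<'E'
import cv2
for k in 'fg':
    b=cv2.imread(f'pics/x{k}.png').astype(int);print(k,b[225:300:1,320].sum(1).tolist())
E
```

```text
time_s: 13.1
tcp_pos: [0.5998, 0.0454, 0.139]
eef_rot: [180.0, -0.0, -6.0]
contact_force: [0.3, -0.4, -2.5]
gripper_width: 0.0441
gripper_force: 3.0
t 13.1 M about tool y 0.008 F [ 0.3 -0.4 -2.5]
F [-0.08 -0.01 -2.59] My 0.025 t 13.55 0.04421922317715232
140
f [160, 366, 415, 403, 395, 402, 396, 365, 238, 257, 256, 256, 259, 264, 266, 273, 344, 434, 423, 435, 458, 428, 428, 424, 429, 426, 426, 428, 431, 427, 423, 431, 428, 436, 407, 275, 284, 284, 291, 282, 284, 289, 281, 284, 288, 279, 285, 279, 287, 287, 282, 280, 285, 285, 282, 279, 275, 320, 436, 429, 422, 430, 434, 399, 273, 284, 294, 268, 163, 105, 114, 136, 160, 187, 218]
g [160, 348, 410, 404, 400, 390, 395, 354, 320, 520, 509, 504, 505, 506, 503, 500, 499, 500, 502, 505, 505, 496, 507, 502, 503, 502, 506, 502, 503, 504, 500, 505, 502, 508, 504, 472, 311, 333, 330, 330, 321, 328, 324, 330, 328, 326, 330, 320, 326, 325, 319, 328, 328, 325, 324, 319, 381, 516, 501, 502, 498, 501, 471, 316, 321, 318, 329, 306, 170, 99, 116, 129, 157, 182, 213]
```

```bash
python3 - <<'E'
from h import *
o=np.zeros((560,790,3),np.uint8);o[:500,:400]=cv2.resize(cv2.imread("pics/xg.png")[190:390,240:400],None,fx=2.5,fy=2.5)
o[:380,405:785]=cv2.resize(cv2.imread("pics/j.png"),(380,380))
cv2.imwrite("pics/m3.png",o)
E
```

View pics/m3.png

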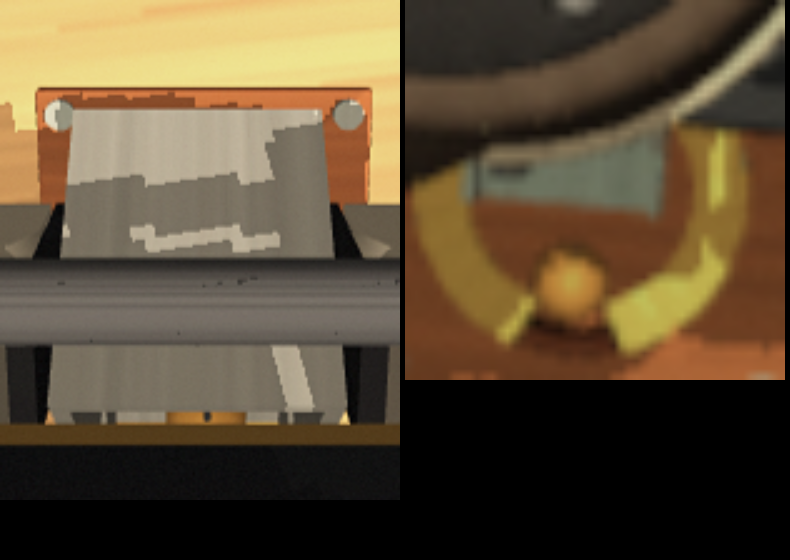

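The top crop shows the spout lip over the mouth and one bell already in the jar at the −x notch. I'll keep shaking gently.

```bash
cat > lip.py <<'E'
from h import *
c=capture("top");s=get_state()
b=c["color"];cv2.imwrite("pics/lt.png",b)
h=cv2.cvtColor(b,cv2.COLOR_BGR2HSV)
g=((h[...,1]<60)&(h[...,2]>90))[262:312,290:320]
r=[int(np.nonzero(g[:,k])[0].max())+262 if g[:,k].any() else -1 for k in range(0,30,4)]
print("lip rows",r)
v=np.median([q for q in r if q>0]) if max(r)>0 else None
if v:
    G=s["tcp_pos"]+[0,0,hold_point_z];d=np.radians(s["eef_rot"][2]+180)
    for th in range(30,95,5):
        t=np.radians(th);X=.073*np.cos(t)+.01*np.sin(t);Z=-.073*np.sin(t)+.01*np.cos(t)
        p=G+[X*np.cos(d),X*np.sin(d),Z];e=proj(c,[p])[0,1]-v
        if abs(e)<6:print(th,round(e,1),"lip-jar along x mm",round((p[0]-.5477)*1e3),"z",round(p[2]*1e3))
E
python3 lip.py
python3 -m inch '0 0 -0.13 0 0;0 0 0.13 0 0;0 0 0 0 0;0 0 -0.13 0 0;0 0 0.13 0 0;0 0 0 0 0;0 0 0 0 0;0 0 0 0 0'|tail -1; python3 lip.py;python3 wt.py
```

```text
lip rows [286, 287, 287, 287, 288, 288, -1, -1]
40 5.6 lip-jar along x mm -10 z 118
45 3.4 lip-jar along x mm -6 z 113
50 1.0 lip-jar along x mm -2 z 108
55 -1.7 lip-jar along x mm 2 z 104
60 -4.5 lip-jar along x mm 7 z 99
gripper_force: 3.0
lip rows [-1, -1, -1, 283, 283, 284, -1, -1]
50 4.8 lip-jar along x mm -2 z 109
55 2.2 lip-jar along x mm 3 z 104
60 -0.7 lip-jar along x mm 7 z 100
65 -3.7 lip-jar along x mm 13 z 96
F [-0.14 -0.2  -1.63] My 0.001 t 15.05 0.043828651285317384
141
```

```bash
python3 -m inch '-0.05 0 0 0 0;0 0 -0.15 0 0;0 0 0.15 0 0;0 0 0 0 0;0 0 -0.15 0 0;0 0 0.15 0 0;0 0 0 0 0;0 0 0 0 0'|tail -1; python3 lip.py
python3 -m inch '0 0 -0.15 0 0;0 0 0.15 0 0;0 0 0 0 0;0 0 -0.15 0 0;0 0 0.15 0 0;0 0 0 0 0;0 0 0 0 0;0 0 0 0 0'|tail -1; python3 lip.py;python3 wt.py; python3 snap.py h
```

```text
gripper_force: 3.0
lip rows [-1, -1, -1, 271, -1, 288, -1, -1]
65 4.2 lip-jar along x mm 5 z 96
70 1.0 lip-jar along x mm 11 z 93
75 -2.3 lip-jar along x mm 16 z 90
80 -5.7 lip-jar along x mm 22 z 88
gripper_force: 3.0
lip rows [-1, -1, -1, 271, -1, 287, -1, -1]
65 4.6 lip-jar along x mm 5 z 96
70 1.5 lip-jar along x mm 11 z 93
75 -1.9 lip-jar along x mm 17 z 90
80 -5.3 lip-jar along x mm 23 z 88
F [ 0.12  0.33 -1.85] My 0.019 t 17.55 0.04381571547598168
58
t 17.55 M about tool y 0.033 F [-0.2  0.8 -2.5]
```

```bash
python3 -m inch '0 0 0 0 0;0 0 0 0 0;0 -0.1 0 0 0;0 -0.25 0 0 0;0 -0.3 0 0 0;0 -0.3 0 0 0;0 -0.2 0 0 0;0 -0.05 0 0 0' 20; python3 - <<'E'
from h import *
t=capture("top")["color"];s=capture("scene")["color"]
cv2.imwrite("pics/all_t.png",t)
o=np.zeros((560,790,3),np.uint8);o[:350,:350]=cv2.resize(t[263:313,279:329],(350,350),interpolation=cv2.INTER_CUBIC)
o[:400,360:780]=cv2.resize(s[220:360,300:447],(420,400),interpolation=cv2.INTER_CUBIC)
o[355:555,:350]=t[230:430,60:410]
o[405:555,360:780]=cv2.resize(capture("wrist")["color"][200:400,160:480],(420,150))
cv2.imwrite("pics/m4.png",o)
E
```

```text
time_s: 18.6
tcp_pos: [0.611, 0.2275, 0.1384]
eef_rot: [180.0, 0.0, -5.9]
contact_force: [-0.4, -0.4, -2.6]
gripper_width: 0.0439
gripper_force: 20.0
```

View pics/m4.png

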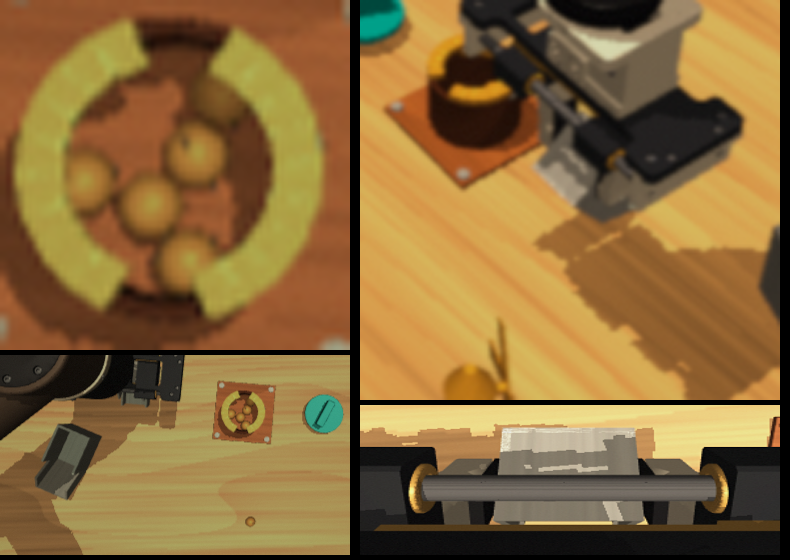

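```bash
cat > bell.py <<'E'
from h import *
def find(n=1):
    ref=cv2.imread("pics/top0.png").astype(int)
    for i in range(n):
        c=capture("top");b=c["color"].astype(int)
        d=(abs(b-ref).sum(2)>110).astype(np.uint8);d[:320]=0;d[:,:200]=0;d[:,440:]=0
        k,l,st,ce=cv2.connectedComponentsWithStats(d)
        for j in range(1,k):
            if 25<st[j,4]<250:print(get_state()["time_s"].__round__(2),st[j].tolist(),ce[j].round(1),ray(c,ce[j],.009).round(4))
if __name__=="__main__":find(4)
E
python3 bell.py
python3 - <<'E'
from h import *
c=capture("top");print(ray(c,(310,396),.009))
E
```

```text
[0.34563553 0.04051654 0.009     ]
```

```bash
python3 - <<'E'
from h import *
ref=cv2.imread("pics/top0.png").astype(int);a=cv2.imread("pics/all_t.png").astype(int);
c=capture("top");b=c["color"].astype(int);print(get_state()["time_s"])
for n,x in(("then",a),("now",b)):
    d=(abs(x-ref).sum(2)>60).astype(np.uint8);d[:320]=0;d[:,:180]=0
    k,l,st,ce=cv2.connectedComponentsWithStats(d)
    for j in range(1,k):
        if 10<st[j,4]<3000:print(n,st[j].tolist(),ce[j].round(1),ray(c,ce[j],.009).round(3),x[int(ce[j][1]),int(ce[j][0])])
cv2.imwrite("pics/now.png",b.astype(np.uint8))
E
```

```text
19.05
then [305, 392, 11, 10, 51] [309.5 396.2] [0.345 0.041 0.009] [ 56 130 170]
now [305, 392, 11, 10, 50] [309.5 396.1] [0.345 0.041 0.009] [ 56 130 169]
```

Five bells are in the jar, and one has escaped to the counter at about (310,396) in the top view, which is (0.345, 0.041) in the world frame; it isn't moving. First I'll stand the cup up by dragging its lip along the counter with a weak grip, then recover the bell.

```bash
python3 -m inch '-0.15 0.015 0.1 0 0;-0.15 0.015 0.15 0 0;-0.14 0.016 0.15 0 0;0 0 0.1 0 0;0 0 0.06 0 0;0 0 0 0 0;0 0 0 0 0;0.02 0 0.02 0 0' 3
python3 -m inch '0.035 0 0.035 0 0;0.035 0 0.035 0 0;0.035 0 0.035 0 0;0.035 0 0.03 0 0;0.035 0 0.03 0 0;0.035 0 0.03 0 0;0.035 0 0.03 0 0;0.035 0 0.03 0 0'
python3 -m inch '0.035 0 0.03 0 0;0.025 0 0.025 0 0;0.02 0 0.02 0 0;0 0 0 0 0;0 0 0 0 0;0 0 0 0 0;0 0 0 0 0;0 0 0 0 0'
python3 snap.py i; python3 - <<'E'
from tilt import *
c=capture("wrist")
for th in(0,10,20,40,60):print(th,cup(c,th)[:4:2,1].round(0))
b=cv2.imread("pics/xi.png").astype(int);print(b[225:300,320].sum(1).tolist())
E
```

```text
time_s: 20.05
tcp_pos: [0.5484, 0.2252, 0.0525]
eef_rot: [-179.9, -0.1, -6.0]
contact_force: [0.0, 0.5, -2.5]
gripper_width: 0.044
gripper_force: 3.0
time_s: 21.05
tcp_pos: [0.5893, 0.2204, 0.0129]
eef_rot: [180.0, 0.0, -6.0]
contact_force: [1.0, 0.4, 0.4]
gripper_width: 0.0443
gripper_force: 3.0
time_s: 22.05
tcp_pos: [0.6014, 0.2193, 0.0023]
eef_rot: [-180.0, -0.0, -6.0]
contact_force: [-0.3, 0.6, -2.1]
gripper_width: 0.0443
gripper_force: 3.0
t 22.05 M about tool y 0.052 F [-0.3  0.6 -2.1]
0 [266. 316.]
10 [259. 333.]
20 [254. 349.]
40 [247. 374.]
60 [248. 388.]
[578, 576, 577, 577, 579, 579, 580, 578, 579, 579, 578, 582, 586, 585, 585, 588, 585, 582, 588, 587, 588, 590, 589, 589, 586, 585, 588, 592, 598, 597, 604, 605, 581, 438, 447, 445, 445, 442, 436, 443, 437, 432, 415, 411, 395, 383, 372, 367, 428, 558, 549, 550, 529, 370, 383, 398, 398, 405, 395, 394, 402, 362, 166, 174, 180, 182, 186, 176, 115, 103, 109, 136, 153, 181, 213]
```

```bash
python3 -m inch '0 0 0 0 1;0 0 0 0 1;0 0 0 0 1;0 0 0 0 1;0 0 -0.2 0 1;0 0 -0.3 0 1;0 0 -0.3 0 1;0 0 -0.2 0 1'; python3 - <<'E'
from h import *
go(.3825,.0452,.05,6.7-90)
s=get_state();print(s["joints"].round(1))
c=capture("wrist");cv2.imwrite("pics/w5.png",c["color"])
E
```

```text
time_s: 23.15
tcp_pos: [0.602, 0.2195, 0.1549]
eef_rot: [-179.9, -0.1, -6.0]
contact_force: [0.5, 0.1, -0.6]
gripper_width: 0.0877
gripper_force: 0.0
t 23.15 spin 0.2148 shift [0.9835 1.5887 0.6996] mm [-219.5 -174.3 -104.9]
[ 37.5  20.2  -9.6   0.  -60.1  46.5]
```

```bash
python3 -m inch '0 0 0 0.027 1;0 0 0 0.027 1;0 0 0 0.027 1;0 0 0 0.027 1;0 0 0 0.027 1;0 0 0 0.027 1;0 0 0 0.027 1;0 0 0 0.0258 1' >/dev/null
python3 -m inch '0.15 0.25 0.05 0 1;0.2 0.32 0.07 0 1;0.2 0.32 0.07 0 1;0.2 0.32 0.07 0 1;0.15 0.25 0.05 0 1;0.08 0.13 0.04 0 1;0 0 0 0 1;0 0 0 0 1'
python3 - <<'E'
from h import *
go(.3825,.0452,.05,-83.2);print(get_state()["joints"].round(1))
E
python3 bell.py
```

```text
time_s: 25.2
tcp_pos: [0.3824, 0.0459, 0.1003]
eef_rot: [-179.9, 0.0, -83.3]
contact_force: [1.0, -0.2, -0.3]
gripper_width: 0.0876
gripper_force: 0.0
t 25.2 spin -0.0003 shift [0.005 0.    0.335] mm [  0.1  -0.7 -50.3]
[ 36.7   0.  -44.    0.  -45.9 -30. ]
25.3 [256, 386, 9, 7, 26] [260.8 389.3] [0.3593 0.1318 0.009 ]
25.3 [205, 429, 11, 9, 27] [210.8 432.8] [0.2822 0.2245 0.009 ]
25.35 [257, 385, 13, 8, 34] [263.  388.9] [0.3601 0.1276 0.009 ]
25.4 [260, 347, 7, 13, 41] [262.7 352.2] [0.4272 0.1277 0.009 ]
25.4 [209, 425, 18, 8, 43] [218.  428.9] [0.289  0.2111 0.009 ]
```

```bash
python3 -c "
from h import *
go(.3694,.0439,.004)"; python3 -m inch '0 0.08 0.05 0 1;0 0 0.1 0 1;0 0 0.15 0 1;0 0 0.15 0 1;0 0 0.1 0 1;0 0 0.05 0 1;0 0 0.03 0 1;0 0 0 0 1'
python3 -c "
from h import *
go(.3694,.0439,.004);s=get_state();print(s['joints'].round(1))
c=capture('wrist')['color'];cv2.imwrite('pics/w6.png',c)
h=cv2.cvtColor(c,cv2.COLOR_BGR2HSV);m=((h[...,0]>8)&(h[...,0]<18)&(h[...,1]>170)&(h[...,2]>110)).astype('uint8')
k,l,st,ce=cv2.connectedComponentsWithStats(m)
print([(st[j].tolist(),ce[j].round().tolist()) for j in range(1,k) if st[j,4]>150])
C=capture('wrist');print(proj(C,[[.345,.041,.009]]))"
```

```text
t 25.4 spin 0.0 shift [0.0032 0.086  0.6389] mm [-12.8  -2.  -95.8]
time_s: 26.4
tcp_pos: [0.3696, 0.0441, 0.0053]
eef_rot: [180.0, -0.0, -83.3]
contact_force: [0.2, 0.1, 0.5]
gripper_width: 0.0879
gripper_force: 0.0
t 26.4 spin 0.0 shift [0.0009 0.0014 0.0088] mm [-0.2 -0.2 -1.3]
[ 37.8   9.6 -52.2   0.  -28.2 -31.1]
[([0, 151, 56, 105, 4620], [26.0, 208.0]), ([360, 277, 35, 16, 454], [377.0, 285.0])]
[[373.72316624 294.21680882]]
```

```bash
python3 -m inch '0 0 0 0 0;0 0 0 0 0;0 0 0 0 0;0 0 0 0 0;0 0 0 0 0;0 0 0 0 0;0 0 0 0 0;0 0 0 0 0' 12
python3 -m inch '0 0 0 0 0;0 0 0 0 0;0 0 0 0 0;0 0 -0.1 0 0;0 0 -0.2 0 0;0 0 -0.2 0 0;0 0 -0.15 0 0;0 0 0 0 0'
python3 -c "
from h import *
go(.5477,.0494,.085)"
```

```text
time_s: 27.5
tcp_pos: [0.3697, 0.044, 0.0053]
eef_rot: [180.0, -0.0, -83.3]
contact_force: [-0.2, -0.2, -0.6]
gripper_width: 0.0169
gripper_force: 12.0
time_s: 28.5
tcp_pos: [0.3707, 0.0447, 0.1042]
eef_rot: [-179.8, 0.1, -83.3]
contact_force: [-0.1, 0.1, -0.3]
gripper_width: 0.0166
gripper_force: 12.0
t 28.5 spin 0.0 shift [ 0.1067 -1.1758  0.1282] mm [177.    4.7 -19.2]
```

```bash
python3 -m inch '0.015 -0.15 0 0 0;0.02 -0.25 0 0 0;0.02 -0.3 0 0 0;0.02 -0.25 0 0 0;0.02 -0.15 0 0 0;0.012 -0.076 0.1 0 0;0 0 0.07 0 0;0 0 0 0 0'
python3 -c "
from h import *
go(.5477,.0494,.077)"
python3 -m inch '0 0 0 0 0;0 0 0 0 0;0 0 0 0 0.35;0 0 0 0 0.35;0 0 0 0 0.35;0 0 0 0 0.35;0 0 -0.1 0 0.35;0 0 -0.2 0 0.35'
python3 -c "
from h import *
go(.5172,-.218,.12,19.4-180);go(.5172,-.218,.12,19.4);print(get_state()['joints'].round(1))"
```

```text
time_s: 29.5
tcp_pos: [0.5447, 0.0481, 0.0755]
eef_rot: [179.8, -0.0, -83.3]
contact_force: [-0.4, -0.9, -0.1]
gripper_width: 0.0169
gripper_force: 12.0
t 29.5 spin 0.0 shift [-0.0063 -0.0211 -0.0099] mm [3.  1.3 1.5]
time_s: 30.5
tcp_pos: [0.5461, 0.0484, 0.1226]
eef_rot: [179.9, -0.0, -83.3]
contact_force: [0.4, -0.2, 0.5]
gripper_width: 0.0308
gripper_force: 0.0
t 30.5 spin 0.2147 shift [ 0.7715 -1.6109  0.0175] mm [ -28.9 -266.4   -2.6]
t 30.5 spin -0.2853 shift [-0.7715  1.6109  0.0175] mm [ -28.9 -266.4   -2.6]
[ 25.5  14.1 -23.3  -0.  -52.7 -18.8]
```

```bash
python3 -m inch '0 0 0 -0.0285 1;0 0 0 -0.0285 1;0 0 0 -0.0285 1;0 0 0 -0.0285 1;0 0 0 -0.0285 1;0 0 0 -0.0285 1;0 0 0 -0.0285 1;0 0 0 -0.0285 1' >/dev/null
python3 -m inch '0 0 0 -0.0285 1;0 0 0 -0.0288 1;-0.11 0.23 0 0 1;-0.15 0.31 0 0 1;-0.16 0.34 0 0 1;-0.16 0.34 0 0 1;-0.13 0.27 0 0 1;-0.06 0.12 0 0 1'
python3 - <<'E'
from h import *
ref=cv2.imread("pics/top0.png").astype(int)
c=capture("top");b=c["color"];cv2.imwrite("pics/t6.png",b)
d=(abs(b.astype(int)-ref).sum(2)>60).astype(np.uint8);d[:320]=0;d[:,:180]=0
k,l,st,ce=cv2.connectedComponentsWithStats(d);print("floor",[st[j].tolist() for j in range(1,k) if 20<st[j,4]<2000])
o=np.zeros((560,790,3),np.uint8);o[:350,:350]=cv2.resize(b[263:313,279:329],(350,350),interpolation=cv2.INTER_CUBIC)
o[:350,360:780]=cv2.resize(b[255:325,160:244],(420,350),interpolation=cv2.INTER_CUBIC)
w=capture("wrist")["color"];o[355:555,:266]=cv2.resize(w,(266,200))
s=capture("scene")["color"];o[355:555,270:570]=s[210:410,300:600]
o[355:555,575:785]=cv2.resize(b[90:480,170:580],(210,200))
cv2.imwrite("pics/m5.png",o)
go(.5172,-.218,.030,19.4)
E
```

```text
time_s: 32.5
tcp_pos: [0.5177, -0.2198, 0.1234]
eef_rot: [180.0, -0.0, 19.3]
contact_force: [-0.1, 1.0, 0.2]
gripper_width: 0.0877
gripper_force: 0.0
floor [[614, 320, 25, 36, 444], [619, 339, 19, 20, 119], [244, 474, 29, 6, 84]]
t 32.65 spin -0.0003 shift [-0.0039 -0.0046  0.6207] mm [ -0.8   0.5 -93.1]
```

View pics/m5.png

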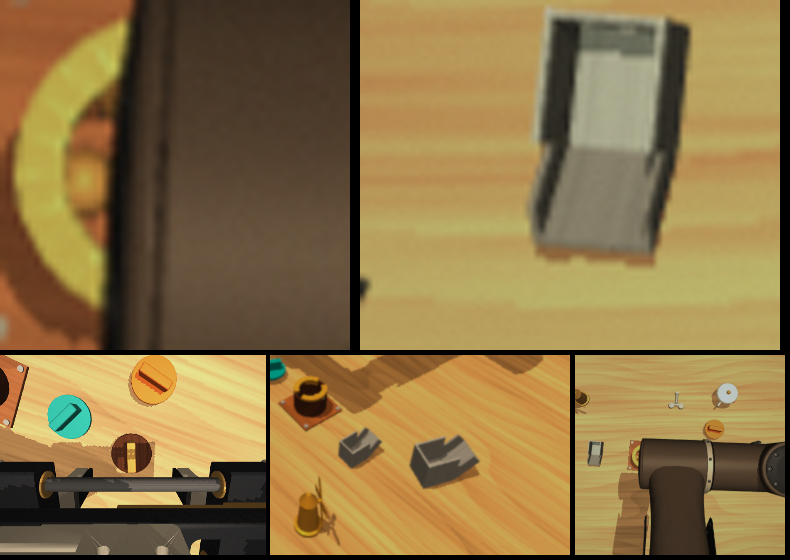

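The cup stands upright and empty, no other bells are loose, and the lid bar sits centred under the gripper. Next I grip the lid.

```bash
python3 -m inch '-0.004 -0.005 0.2 0 1;0 0 0.2 0 1;0 0 0.15 0 1;0 0 0.099 0 1;0 0 0 0 0;0 0 0 0 0;0 0 0 0 0;0 0 0 0 0' 35
python3 -m inch '0 0 0 0 0;0 0 0 0 0;0 0 0 0 0;0 0 0 0 0;0 0 -0.1 0 0;0 0 -0.25 0 0;0 0 -0.25 0 0;0 0 -0.1 0 0'
python3 - <<'E'
from h import *
C=capture("wrist");cv2.imwrite("pics/w7.png",C["color"])
go(.5477,.0494,.13,-5.9)
E
```

```text
time_s: 33.65
tcp_pos: [0.5176, -0.2171, 0.0257]
eef_rot: [180.0, -0.1, 19.4]
contact_force: [0.2, -0.5, 0.0]
gripper_width: 0.0532
gripper_force: 0.0
time_s: 34.65
tcp_pos: [0.5184, -0.2172, 0.1332]
eef_rot: [179.9, -0.2, 19.4]
contact_force: [0.7, 0.4, -1.3]
gripper_width: 0.014
gripper_force: 35.0
t 34.7 spin 0.0703 shift [ 0.0093 -1.7883  0.0265] mm [ 29.  266.7  -4. ]
```

```bash
python3 -m inch '0 0 0 0.0235 0;0 0 0 0.0235 0;0 0 0 0.0233 0;0 -0.25 0 0 0;0 -0.35 0 0 0;0.009 -0.35 0 0 0;0 -0.35 0 0 0;0 -0.25 0 0 0'
python3 -m inch '0 -0.15 0 0 0;0 -0.088 0 0 0;0 0 0.05 0 0;0 0 0 0 0;0 0 0 0 0;0 0 0 0 0;0 0 0 0 0;0 0 0 0 0'
python3 - <<'E'
from h import *
C=capture("wrist");cv2.imwrite("pics/w8.png",C["color"]);c=capture("scene");cv2.imwrite("pics/s8.png",c["color"])
go(.5477,.0494,.0777,-5.9)
E
```

```text
time_s: 35.7
tcp_pos: [0.5419, 0.0161, 0.1291]
eef_rot: [180.0, 0.1, -5.9]
contact_force: [0.7, -0.5, -0.5]
gripper_width: 0.0137
gripper_force: 35.0
time_s: 36.7
tcp_pos: [0.5462, 0.0495, 0.1226]
eef_rot: [-180.0, -0.0, -5.9]
contact_force: [-0.1, -0.5, -0.6]
gripper_width: 0.0138
gripper_force: 35.0
t 36.8 spin -0.0 shift [0.0102 0.0004 0.2989] mm [  1.5  -0.2 -44.8]
```

```bash
python3 -m inch '0.008 0 0.08 0 0;0 0 0.08 0 0;0 0 0.03 0 0;0 0 0.02 0 0;0 0 0.02 0 0;0 0 0.02 0 0;0 0 0 0 0;0 0 0 0 0'
python3 -c "
from h import *
go(.5477,.0494,.0777,-5.9)
capture('top');print(get_state()['contact_force'],get_state()['moment'])"
```

```text
time_s: 37.8
tcp_pos: [0.5475, 0.0495, 0.0851]
eef_rot: [-180.0, -0.0, -5.9]
contact_force: [0.3, 0.1, -1.6]
gripper_width: 0.0137
gripper_force: 35.0
t 37.8 spin -0.0 shift [0.0015 0.0008 0.0497] mm [ 0.2 -0.1 -7.4]
[ 0.21228269  0.25349345 -0.18502035] [-0.0050892  -0.02292     0.02339298]
```

```bash
python3 -m inch '0 0 0.015 0 0;0 0 0.015 0 0;0 0 0.01 0 0;0 0 0.01 0 0;0 0 0.003 0 0;0 0 0 0 0;0 0 0 0 0;0 0 0 0 0'
python3 -c "
from h import *
go(.5477,.0494,.0777,-5.9)"
```

```text
time_s: 38.85
tcp_pos: [0.5474, 0.0495, 0.0771]
eef_rot: [-180.0, -0.0, -5.9]
contact_force: [0.6, -0.3, -0.5]
gripper_width: 0.0136
gripper_force: 35.0
t 38.85 spin -0.0 shift [ 0.002   0.0007 -0.0043] mm [ 0.3 -0.1  0.6]
```

```bash
python3 -m inch '0 0 0 0.008 0;0 0 0 0.016 0;0 0 0 0.02 0;0 0 0 0.02 0;0 0 0 0.02 0;0 0 0 0.02 0;0 0 0 0.013 0;0 0 0 0.008 0'
python3 -m inch '0 0 0 0 0;0 0 0 0 0;0 0 0 0 0;0 0 0 0 0;0 0 0 0 0;0 0 0 0 0;0 0 0 0 0;0 0 0 0 0'
python3 - <<'E'
from h import *
go(.5477,.0494,.0777,-50.9);s=get_state();print(s["moment"].round(2),s["qd"].round(2))
for n in("top","scene"):
    c=capture(n);b=c["color"];r=cv2.imread(f"pics/{n}0.png");cv2.imwrite(f"pics/end_{n}.png",b)
    h=cv2.cvtColor(b,cv2.COLOR_BGR2HSV)
    d=((abs(b.astype(int)-r).sum(2)>70)&(h[...,1]>120)).astype(np.uint8)
    k,l,st,ce=cv2.connectedComponentsWithStats(d)
    for j in range(1,k):
        if 25<st[j,4]<200 and max(st[j,2:4])<18 and st[j,4]>.5*st[j,2]*st[j,3]:
            print(n,st[j].tolist(),b[int(ce[j][1]),int(ce[j][0])],ray(c,ce[j],.009)[:2].round(3))
E
```

```text
time_s: 39.85
tcp_pos: [0.5473, 0.0495, 0.077]
eef_rot: [180.0, -0.0, -51.0]
contact_force: [-0.3, 0.2, -1.1]
gripper_width: 0.014
gripper_force: 35.0
time_s: 40.85
tcp_pos: [0.5474, 0.0495, 0.077]
eef_rot: [-180.0, -0.0, -50.9]
contact_force: [0.3, -0.6, -2.1]
gripper_width: 0.0137
gripper_force: 35.0
t 40.85 spin -0.0 shift [ 0.0018 -0.0012 -0.0045] mm [ 0.3 -0.1  0.7]
[-0.2  -0.22 -0.04] [-0.02 -0.1  -0.01  0.1   0.08  0.01]
```

```bash
python3 -c "
from plant import *
print(close_job())"
```

```text
the job is handed in; nothing more can be done
None
```

I handed the job in at about 41 s: the cup stands upright and empty, and the lid is seated, turned about 45° clockwise and still gripped. One bell bounced out while pouring; I put it back in, but did not see the full jar afterwards (pictures before and after closing showed no stray bell).

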